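# Load the thread stand and hold its tension slide open at the mark

## Robot

A 6-joint arm with a two-finger parallel gripper is mounted at the origin on a cart in front of the work surface, level with it; the furniture and walls round the work are solid. World frame = base frame: x ahead of the robot, y to its left, z up, the work surface at z = 0. Lengths are in m, angles in rad, forces in N, time in s.
With the tool pointing down it reaches from about 0.3 to 0.95 m from the base axis. Payload 3.1 kg.
Tool frame: the origin (TCP) lies between the finger pads; the fingertips stand 25 mm ahead of it and the grasp point (between the pads) lies 6 mm ahead of it; z points along the fingers, y is the line along which they close (so a half turn about z gives the same grasp; the last joint's range is limited). The gripper opens to 85 mm and grips with 20 to 120 N. Pads are 22 mm wide; open, the fingers measure 114 mm over their backs; the gripper's body (76 mm by 85 mm) begins 54 mm behind the grasp point. The pads swing forward as they close: fully open they stand 13 mm farther back than shut.
Start: joints at [-1.365, 0.308, 1.634, -0, 1.2, -0.07], TCP at [0.17, -0.601, 0.221] pointing down, gripper open.
Joint ranges: [-3.06, 3.06], [-0.79, 1.96], [0.05, 2.63], [-1.19, 4.34], [0.05, 2.64], [-2.94, 2.94]. Speed limits (rad/s): [2.79, 2.79, 3.14, 3.14, 3.14, 3.14].

## Interface

Orientations are given as a rotation vector (axis times angle).
In Python, from cell import bot gives the robot as it stands.
- The arm moves only by the tool carry_out, never from a script. Its argument "series" is a list of rows, each a list of 5 numbers: the opening, from -1 (shut) to 1 (fully open), then the shift along the world's x, y, z in mm, then the turn about the world's z in degrees. In form: [[gripper, tx, ty, tz, roll], ...]. A call has 1 to 12 rows; each row shifts and turns the commanded pose from where the row before left it; what a row does not reach is not made up. A row lasts 1/10 s, in which the tool goes at most 50 mm and 8.59 degrees, less where a joint would pass 70% of its speed; a pose out of reach is approached as far as the arm can. A call is refused whole if a number of a shift passes 50 or a number of a turn 8.59, either way. A call with a gripper value outside its range is refused whole. The fingers move at their own pace and stop on an object; "force" is the grip in N (left out, the last holds). Time passes only in rows, so rows that do not move let the fingers close. It gives the time, the measured TCP pose, the force, the opening and the grip force at its end, in the units of the state.
- bot.read_state(): the state, without advancing time (a new reading comes with each control period).
- bot.capture(name): name is "scene" or "top" or "wrist"; returns the picture (384x512x3 uint8, red, green, blue); there is no depth.
- bot.camera_model(name): a dict with "intrinsics" (3x3 intrinsics, pixels), "position" and "attitude" of the camera in the world. Camera axes: x right, y down, z forward; pixel columns grow to the right and rows downward; lengths in m; the calibration is good to about 2 mm. A picture is of the moment at which its call begins: read the wrist's pose just before it. camera_model takes no time and is no camera call; for the wrist camera it gives the pose at the moment of the call.
- bot.job_done(): hands the job in; it is judged then, once.
The state is a dict: "clock": time; "joint_pos": joint angles; "joint_vel": joint speeds; "tau": joint torques, N m; "eef_pos": TCP position; "tool_rot": TCP orientation; "contact_force": force on the tool from outside, world axes, zero at the start; "wrist_torque": the same for the moment, N m; "opening": opening from 0.0 (shut) to 1.0 (fully open); "finger_force": force on a finger pad.
Only numpy, scipy, OpenCV 4.12 (cv2) and the standard library are available. Lean on these libraries where they do the work, as an engineer would, in place of code of your own. Each camera call takes 0.05 s, during which the arm holds its last target. There are 200 camera calls.

## Task

Get the thread stand ready for me to thread: first stand the green spool upright in the middle of the small round pedestal and let go of it, leaving the spring slide home. Then pull the blue knob out until its black pointer is level with the red rider on the scale, and finish while still holding it there (the spring would draw it back), with the spool still standing on its pedestal. Don't shift the red rider, and leave the other spools and the oil bottle alone.

Things in the scene. Friction and masses are not known exactly. Their poses are not given: they have to be found in the camera images.
- green_spool: wooden thread spool wound with green thread, 36 mm diameter, 50 mm tall, about 35 g, solid, standing on its end; origin at the centre of its underside, z up along its axis
- stand: thread stand fixed to the worktop: wooden base 250 x 84 x 14 mm (stand x = -145 to +105 mm) carrying in a row, from the back (+x), the pale pedestal, a green block (36 x 50 mm, 48 mm high, steel discs on it to 60 mm, front face at x = -5 mm) and the spring slide with the blue knob. Origin on the worktop; the knob pulls out along -x, roughly towards the robot; y to the left
- seat (a point): centre of the flat top of the pale wooden pedestal, a disc only 30 mm in diameter, 45 mm above the worktop, at stand x = +70 mm; the spool's underside goes here
- knob (a point): point on the upright blue knob's axis at a good height to grip, 64 mm above the worktop. The knob is a vertical round post 18 mm in diameter (20 mm at its top rim), free to grip from 44 mm up to 84 mm above the worktop; with the slide home it stands at stand x = -60 mm, 46 mm clear of the block's face
- tension_slide (a joint): the spring slide with the knob: 0 = home, grows as the knob is pulled out along the stand's -x, in m, stop at 0.060. The spring pulls back with 3 N at home plus 0.1 N per mm (about 5 to 7.6 N at the marks) and draws it home when let go
- pointer (a point): tip of the black pointer that sticks out to the left (+y) at the knob's foot, 27 mm above the worktop; it lies at the same stand x as the knob's axis, and moves with the knob
- red_mark (a point): top centre of the red rider, 8 mm long (stand x) x 20 x 6 mm, on the white scale left of the slide, 22 mm above the worktop; axes parallel to the stand's. It stands where the knob is 22 to 46 mm out; the pointer is at the mark when both have the same stand x (pointer within the rider's length)
- cream_spool: wooden spool of cream thread, 36 mm diameter, 50 mm tall, to be left alone; origin at the centre of its underside
- blue_spool: black spool of blue thread, 48 mm diameter, 62 mm tall, to be left alone; origin at the centre of its underside
- oil_bottle: small brown oil bottle with a black dropper top, 34 mm diameter, 102 mm tall, to be left alone; origin at the centre of its underside
There are look-alikes about, which are no part of the job. Leave any turquoise look-alike of the green_spool alone.

How it is judged:
On the way, in this order (a step that is already met when the one before it is completed fails the run):
1. the green spool stands released on the pedestal, the slide still home (horizontal distance between green_spool and seat below 0.009 m and z of green_spool in the frame of seat between -0.004 and 0.004 m and angle between green_spool's own z axis and vertical below 0.12 rad and contact force between the fingers and green_spool below 0.1 N and contact force between green_spool and stand above 0.05 N and linear speed of green_spool below 0.03 m/s and value of joint tension_slide below 0.005 m), for 0.3 s.
2. the pointer is held level with the red rider, the spool still on its pedestal (horizontal distance between green_spool and seat below 0.009 m and z of green_spool in the frame of seat between -0.004 and 0.004 m and angle between green_spool's own z axis and vertical below 0.12 rad and contact force between the fingers and green_spool below 0.1 N and contact force between green_spool and stand above 0.05 N and linear speed of green_spool below 0.03 m/s and x of pointer in the frame of red_mark between -0.004 and 0.004 m and velocity of joint tension_slide between -0.01 and 0.01 m/s and contact force between the fingers and stand above 1 N), for 0.5 s.
At the end, for the whole second after the job is handed in: The fingers hold the slide still (contact over 1 N) with the pointer within 4 mm of the red rider's middle along the slide, and the green spool stands at rest, untouched by the fingers, on the pedestal: centre within 9 mm of the seat's, underside within 4 mm of its height, tilt under 0.12 rad (all of step 2); the arm keeps its last pose, push and grip.
It fails at once if the cream spool is moved more than 15 mm (distance of cream_spool from where it was at the start of the episode above 0.015 m).
It fails at once if the blue spool is moved more than 15 mm (distance of blue_spool from where it was at the start of the episode above 0.015 m).
It fails at once if the oil bottle is moved more than 15 mm (distance of oil_bottle from where it was at the start of the episode above 0.015 m).
It fails at once if the red rider is shifted more than 3 mm (distance of red_mark from where it was at the start of the episode above 0.003 m).
It also fails if it takes over 46 s, if anything falls off the work surface, if the arm or the gripper's body presses on something with over 40 N, if the wrist force passes 120 N, or if a joint passes its speed limit or range.

## Working session

There is one attempt and no reset: what is moved stays moved. The work goes in short steps, Python scripts to look and compute and a tool call to move; the robot and the scene stay as the last step left them, time stands still between calls to the robot, and variables do not carry over. Pictures are saved under pics/ and viewed, at most 10 in all, crops included, and the job is handed in when it is done.

Besides the shell and the picture viewer there is one more tool, called as name([rows], argument=value, ...), one row to a line, values as JSON. carry_out: Moves the arm, as the interface text tells. Its arguments: {"type":"object","properties":{"series":{"type":"array"},"force":{"type":"number"}},"required":["series"]}

```bash
ls; mkdir -p pics; python3 - <<'E'
from cell import bot
import cv2,numpy as np
a=bot.capture("scene");b=bot.capture("top")
cv2.imwrite("pics/s0.png",a[:,:,::-1]);cv2.imwrite("pics/t0.png",b[:,:,::-1])
for n in("scene","top"):
    m=bot.camera_model(n);print(n,m)
print(bot.read_state())
E
```

```text
pics
scene {'intrinsics': array([[422.4775281 ,   0.        , 255.58410536],
       [  0.        , 422.4775281 , 192.9243513 ],
       [  0.        ,   0.        ,   1.        ]]), 'position': array([-0.15916695, -0.7645252 ,  0.53379443]), 'attitude': array([-1.88126914,  0.72384441, -0.48717724])}
top {'intrinsics': array([[465.31540655,   0.        , 248.54875919],
       [  0.        , 465.31540655, 189.77667487],
       [  0.        ,   0.        ,   1.        ]]), 'position': array([ 4.71585634e-01, -6.13467499e-04,  1.30020099e+00]), 'attitude': array([-2.15482048,  2.21824779, -0.09510838])}
{'clock': 0.1, 'joint_pos': array([-1.36467490e+00,  3.08930100e-01,  1.63509343e+00,  6.68152613e-06,
        1.19969291e+00, -6.97037220e-02]), 'joint_vel': array([-0.00045331, -0.00167479, -0.00325237, -0.00085986, -0.00052747,
       -0.00016296]), 'tau': array([-6.03665048e-04, -4.16408265e+01, -2.77645057e+01, -8.95203493e-05,
        4.04259627e-03,  1.60366926e-05]), 'eef_pos': array([ 0.17002568, -0.60061349,  0.21953808]), 'tool_rot': array([-3.10966498e+00, -4.31597873e-01,  2.17470633e-04]), 'contact_force': array([ 0.23138015, -0.32476964, -0.34188618]), 'wrist_torque': array([-0.05078256,  0.02761313,  0.00389992]), 'finger_force': 0.0, 'opening': 1.0030025232177615}
```

View pics/s0.png

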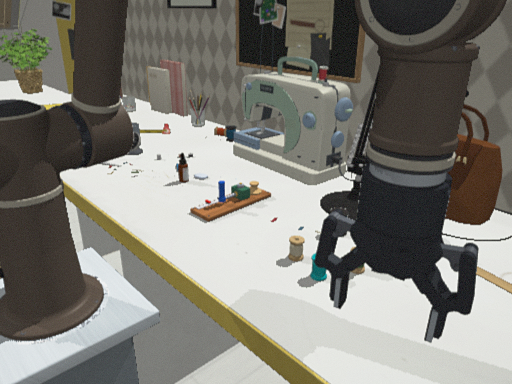

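View pics/t0.png

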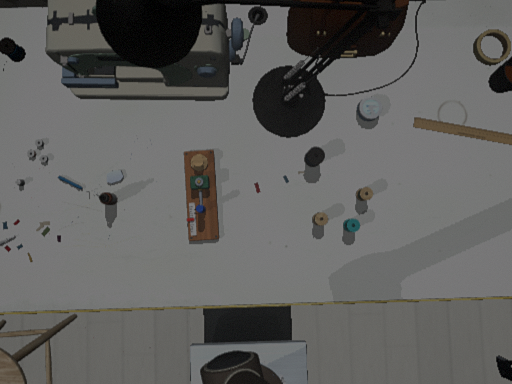

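The scene image shows the stand (232,200), a cream-looking spool (297,248), a turquoise one (318,267) and one hidden behind the gripper (357,262). In the top view the candidates are (320,218) tan, (365,193) tan, (352,226) turquoise and (314,156) black. The pedestal is at (199,160), the knob at (200,209) and the red rider at about (190,219). Next is a close crop of both areas.

```bash
cat > h.py <<'E'
import cv2,numpy as np
from scipy.spatial.transform import Rotation as R
def ray(m,uv,z):
    K=m["intrinsics"];d=R.from_rotvec(m["attitude"]).as_matrix()@np.linalg.inv(K)@np.array([uv[0],uv[1],1.])
    p=np.array(m["position"]);return p+d*(z-p[2])/d[2]
def proj(m,P):
    c=R.from_rotvec(m["attitude"]).as_matrix().T@(np.array(P)-m["position"]);q=m["intrinsics"]@c;return q[:2]/q[2]
E
python3 - <<'E'
from h import *
from cell import bot
a=cv2.imread("pics/t0.png");s=cv2.imread("pics/s0.png")
f=lambda i,x0,y0,w,h,k:cv2.resize(i[y0:y0+h,x0:x0+w],(w*k,h*k),interpolation=cv2.INTER_CUBIC)
A=f(a,290,140,100,100,4);B=f(a,170,145,60,100,4);C=f(s,270,220,160,40*2,4)[:200]
im=np.zeros((600,800,3),np.uint8);im[:400,:400]=A;im[:400,400:640]=B;im[400:,:640]=f(s,270,230,160,50,4);cv2.imwrite("pics/c0.png",im)
m=bot.camera_model("top")
for n,uv,z in[("tanA",(320,218),.05),("tanB",(365,193),.05),("turq",(352,226),.05),("black",(314,156),.062),("ped",(199,160),.045),("knob",(200,209),.084),("red",(190,219),.022),("base tl",(184,152),.014),("base br",(219,240),.014),("bl",(190,242),.014),("tr",(214,150),.014)]:print(n,ray(m,uv,z).round(3))
E
```

```text
tanA [ 0.487 -0.204  0.05 ]
tanB [ 0.55  -0.328  0.05 ]
turq [ 0.463 -0.289  0.05 ]
black [ 0.653 -0.193  0.062]
ped [0.653 0.118 0.045]
knob [0.519 0.114 0.084]
red [0.495 0.148 0.022]
base tl [0.681 0.162 0.014]
base br [0.435 0.071 0.014]
bl [0.432 0.15  0.014]
tr [0.685 0.078 0.014]
```

View pics/c0.png

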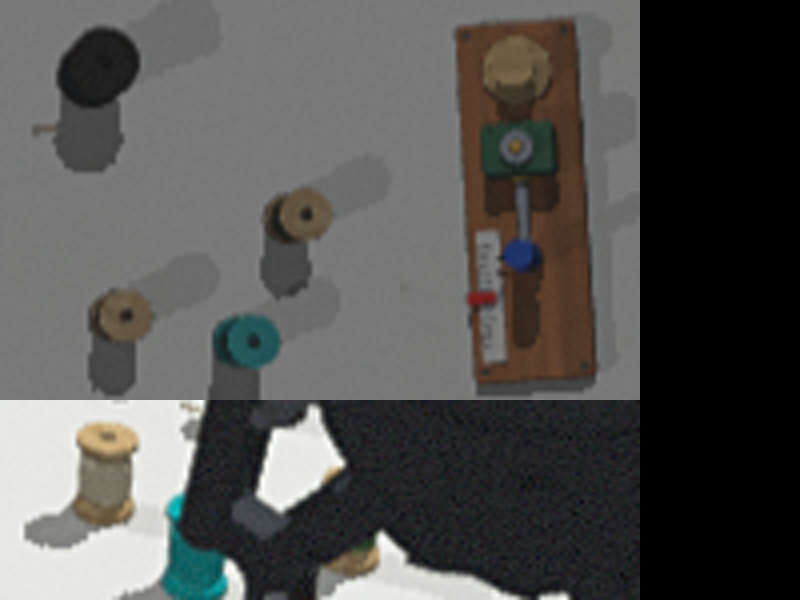

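The spool at top (366,193) is the green one: its green thread shows in the scene crop and its wood flanges match. (320,218) is cream, (352,226) is the turquoise look-alike and (314,156) is the black-and-blue spool. I'll move above the green spool.

carry_out([
  [1,34,27,0,-3],
  [1,34,27,0,-3],
  [1,34,27,0,-3],
  [1,34,27,0,-3],
  [1,34,27,0,-1.8],
  [1,34,27,0,0],
  [1,34,27,0,0],
  [1,34,27,0,0],
  [1,34,27,0,0],
  [1,34,25,0,0],
  [1,0,0,0,0],
])

```text
clock: 1.2
eef_pos: [0.5137, -0.3297, 0.2202]
tool_rot: [-3.139, -0.063, -0.003]
contact_force: [-0.7, -0.1, -0.2]
opening: 1.001
finger_force: 0.0
```

```bash
python3 - <<'E'
from h import *
from cell import bot
s=bot.read_state();m=bot.camera_model("wrist");a=bot.capture("wrist")[:,:,::-1];t=bot.capture("top")[:,:,::-1];mt=bot.camera_model("top")
cv2.imwrite("pics/w1.png",a);cv2.imwrite("pics/t1.png",t)
print(s["eef_pos"],s["tool_rot"],m["position"])
hs=cv2.cvtColor(cv2.imread("pics/t0.png"),cv2.COLOR_BGR2HSV)
def blobs(lo,hi,z,box):
    x0,y0,x1,y1=box;k=cv2.inRange(hs,lo,hi)[y0:y1,x0:x1]
    n,l,st,c=cv2.connectedComponentsWithStats(k)
    for i in range(1,n):
        if st[i,4]>8:print(st[i],(c[i]+[x0,y0]).round(1),ray(mt,c[i]+[x0,y0],z).round(4))
print("green");blobs((8,50,85),(30,255,255),.05,(350,180,380,210))
print("knob");blobs((112,120,50),(125,255,255),.084,(180,190,220,240))
print("red");blobs((0,150,60),(6,255,255),.022,(180,190,220,240))
print("ped");blobs((8,40,100),(30,160,255),.045,(180,145,220,175))
E
```

```text
[ 0.51369096 -0.32966654  0.22020305] [-3.13920153e+00 -6.32775551e-02 -2.51222381e-03] [ 0.58307062 -0.32808912  0.37416944]
green
[ 10   7  13  13 113] [366.2 193. ] [ 0.5501 -0.3315  0.05  ]
knob
[16 15  9  8 35] [199.6 208.1] [0.521  0.1153 0.084 ]
red
[ 7 28  7  3 16] [189.7 219.1] [0.4944 0.1489 0.022 ]
ped
[ 11   9  16  12 131] [197.5 159.8] [0.6539 0.1217 0.045 ]
```

View pics/w1.png

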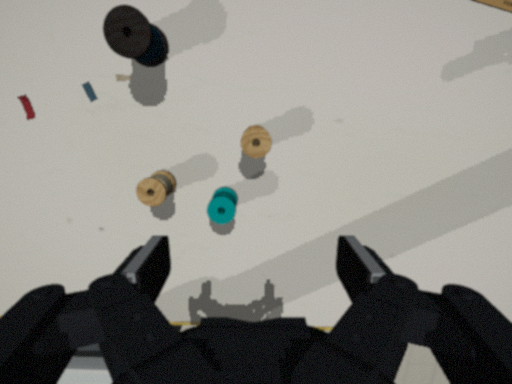

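In the wrist view the green spool's flange is at about (256,140), with cream at (152,190), turquoise at (222,208) and the black spool at (128,30). I'll measure the green one here.

```bash
python3 - <<'E'
from h import *
from cell import bot
m=bot.camera_model("wrist")
a=cv2.imread("pics/w1.png");hs=cv2.cvtColor(a,cv2.COLOR_BGR2HSV)
k=cv2.inRange(hs,(8,70,90),(30,255,255));x0,y0,x1,y1=230,115,285,175
c=max(cv2.findContours(k[y0:y1,x0:x1],0,2)[0],key=cv2.contourArea)
(u,v),r=cv2.minEnclosingCircle(c);print(u+x0,v+y0,r, ray(m,(u+x0,v+y0),.05),ray(m,(256,141.5),.05))
print(hs[141,262],hs[160,256],hs[150,256])
E
```

```text
256.0 141.5 16.286596298217773 [ 0.54764204 -0.33563499  0.05      ] [ 0.54764204 -0.33563499  0.05      ]
[ 19 102 163] [ 15  18 112] [ 19 110 156]
```

carry_out([
  [1,17,-2,-10,0],
  [1,17,-2,-40,0],
  [1,0,0,-40,0],
  [1,0,0,-40,0],
  [1,0,0,-30,0],
  [1,0,0,-24,0],
  [1,0,0,0,0],
  [1,0,0,0,0],
])

```text
clock: 2.1
eef_pos: [0.543, -0.3382, 0.0364]
tool_rot: [-3.141, -0.052, 0.002]
contact_force: [-0.1, -0.4, 0.4]
opening: 0.999
finger_force: 0.0
```

carry_out([
  [-1,0,0,0,0],
  [-1,0,0,0,0],
  [-1,0,0,0,0],
  [-1,0,0,0,0],
  [-1,0,0,0,0],
  [-1,0,0,0,0],
  [-1,0,0,0,0],
  [-1,0,0,0,0],
], force=40)

```text
clock: 2.9
eef_pos: [0.5511, -0.3397, 0.0469]
tool_rot: [3.135, 0.055, 0.02]
contact_force: [-1.4, 4.6, 30.4]
opening: 0.002
finger_force: 15.4
```

```bash
python3 - <<'E'
from h import *
from cell import bot
a=bot.capture("wrist")[:,:,::-1];t=bot.capture("top")[:,:,::-1];s=bot.capture("scene")[:,:,::-1]
cv2.imwrite("pics/t2.png",t);cv2.imwrite("pics/w2.png",a)
f=lambda i,x0,y0,w,h,k:cv2.resize(i[y0:y0+h,x0:x0+w],(w*k,h*k),interpolation=cv2.INTER_CUBIC)
im=np.zeros((600,800,3),np.uint8);im[:300,:400]=cv2.resize(a,(400,300));im[:300,400:]=f(t,290,140,100,75,4);im[300:]=f(s,250,180,200,75,4)
cv2.imwrite("pics/c2.png",im);print(bot.read_state())
E
```

```text
{'clock': 3.05, 'joint_pos': array([-0.62134319,  0.54211097,  1.69024947,  0.00295355,  0.89457179,
        0.91280152]), 'joint_vel': array([-0.0008864 , -0.00041204, -0.00199202, -0.00103652, -0.00187307,
       -0.00052398]), 'tau': array([-2.29266576e+00, -2.80042255e+01, -1.40278915e+01, -8.75982586e-01,
       -1.51037771e+00,  5.02914889e-03]), 'eef_pos': array([ 0.55129176, -0.34026301,  0.04702155]), 'tool_rot': array([3.1341577 , 0.05457122, 0.0206029 ]), 'contact_force': array([-1.91176402,  5.87702237, 29.94755775]), 'wrist_torque': array([ 0.98710568,  0.28656462, -0.02687407]), 'finger_force': 15.30860303028021, 'opening': 0.003089737159251141}
```

View pics/c2.png

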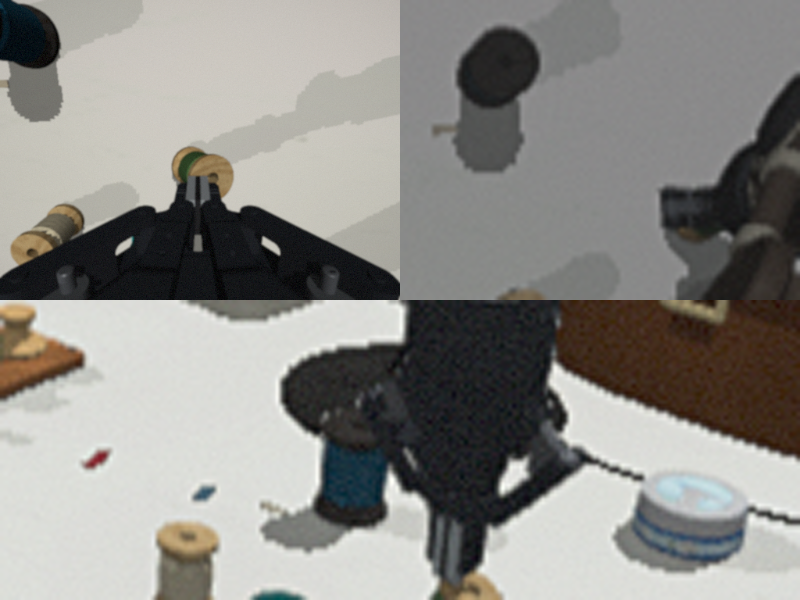

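The spool has been knocked into a lean: its flanges are at about (188,160) and (215,175) in the wrist panel, with the shut tips pressing on it. I'll look closer before moving.

```bash
python3 - <<'E'
from h import *
a=cv2.imread("pics/w2.png");cv2.imwrite("pics/c3.png",cv2.resize(a[160:300,180:350],None,fx=4.2,fy=4.2,interpolation=cv2.INTER_CUBIC))
from cell import bot
m=bot.camera_model("wrist");print(m)
for z in (0,.02,.04):print(z,[proj(m,(.5513,-.3403,z))])
for uv in [(240,206),(276,224)]:print(ray(m,uv,.02))
E
```

```text
{'intrinsics': array([[279.10715363,   0.        , 252.84450987],
       [  0.        , 279.10715363, 190.82084941],
       [  0.        ,   0.        ,   1.        ]]), 'position': array([ 0.61888463, -0.33775168,  0.20175628]), 'attitude': array([ 2.11147887, -2.04165981, -0.26009076])}
0 [array([251.09351562, 208.18501288])]
0.02 [array([251.13894146, 217.39282323])]
0.04 [array([251.19447061, 228.64857026])]
[ 0.55932839 -0.33241369  0.02      ]
[ 0.54696348 -0.35777364  0.02      ]
```

View pics/c3.png

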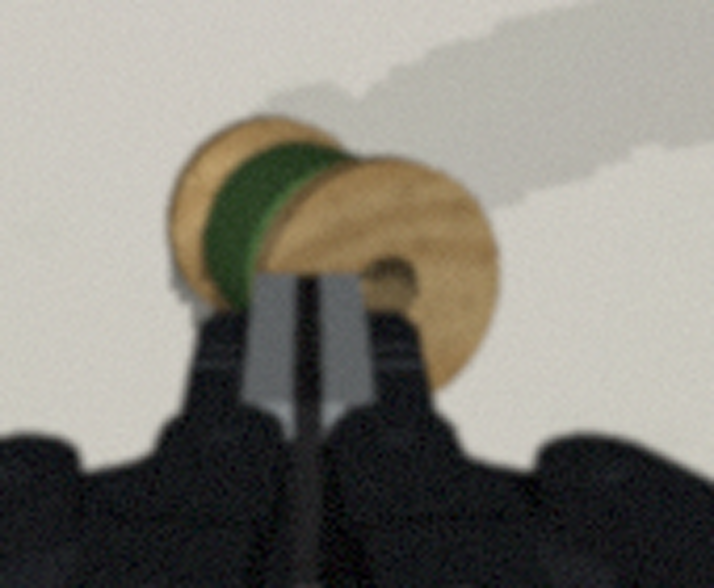

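```bash
python3 - <<'E'
from h import *
from cell import bot
m=bot.camera_model("wrist");s=bot.camera_model("scene")
def tri(p,q):
    A=[];
    o=[]
    for c,uv in((m,p),(s,q)):
        P=np.array(c["position"]);d=ray(c,uv,0)-P;d/=np.linalg.norm(d);M=np.eye(3)-np.outer(d,d);A.append(M);o.append(M@P)
    X=np.linalg.lstsq(np.vstack(A),np.hstack(o),rcond=None)[0];return X.round(4),proj(m,X).round(1),proj(s,X).round(1)
print(tri((253,225.5),(363.7,250)))
st=bot.read_state();print(st["eef_pos"],st["contact_force"])
for z in(-.0,.005,.015,.025):
  for x in(0,.011):
    P=st["eef_pos"]+np.array([x,0,-z]);print(z,x,proj(m,P).round(1),proj(s,P).round(1))
sc=bot.capture("scene")[:,:,::-1];cv2.imwrite("pics/s3.png",cv2.resize(sc[215:290,290:410],None,fx=6,fy=6,interpolation=cv2.INTER_CUBIC))
E
```

```text
(array([ 0.5576, -0.3402,  0.0515]), array([251.5, 226.2]), array([364.1, 250.1]))
[ 0.55129176 -0.34026301  0.04702155] [-1.91176402  5.87702237 29.94755775]
-0.0 0 [251.2 233.2] [362.2 252.9]
-0.0 0.011 [251.8 215.9] [365.1 251.2]
0.005 0 [251.1 229.9] [362.  254.9]
0.005 0.011 [251.7 213. ] [364.9 253.1]
0.015 0 [251.1 223.9] [361.5 258.8]
0.015 0.011 [251.7 207.8] [364.4 257. ]
0.025 0 [251.1 218.4] [361.  262.7]
0.025 0.011 [251.6 203.1] [363.8 260.9]
```

View pics/s3.png

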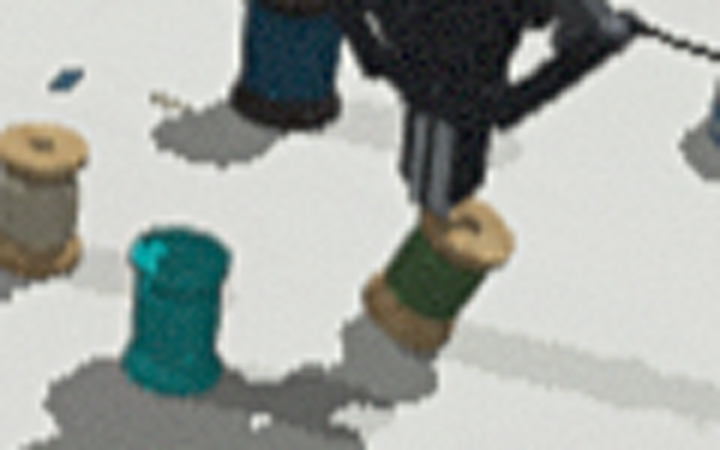

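Triangulated, the shut tips are really at about (0.558,-0.340,0.051). So they end roughly at the reported TCP height instead of 25 mm ahead of it, and the first close only caught the top flange. The spool leans about 33° towards -y, pressed on its raised +y rim. I'll drag the rim towards +y while pressing to right it, then lift.

carry_out([
  [-1,0,4,0,0],
  [-1,0,4,0,0],
  [-1,0,4,0,0],
  [-1,0,4,0,0],
  [-1,0,0,0,0],
])

```text
clock: 3.6
eef_pos: [0.5465, -0.3214, 0.0395]
tool_rot: [3.139, 0.056, 0.007]
contact_force: [-0.3, 3.9, 7.6]
opening: 0.004
finger_force: 3.9
```

```bash
python3 - <<'E'
from h import *
from cell import bot
sc=bot.capture("scene")[:,:,::-1];a=bot.capture("wrist")[:,:,::-1]
im=np.zeros((450,800,3),np.uint8);im[:,:480]=cv2.resize(sc[215:290,310:390],(480,450),interpolation=2);im[:300,480:]=cv2.resize(a[160:300,180:330],(320,300));cv2.imwrite("pics/s4.png",im)
# z check from w1 via cream / green / turquoise hole distances
t=bot.camera_model("top")
print(bot.read_state()["eef_pos"],bot.read_state()["contact_force"])
E
```

```text
[ 0.5464694  -0.32132362  0.03952338] [0.21895235 4.01380444 8.40436287]
```

View pics/s4.png

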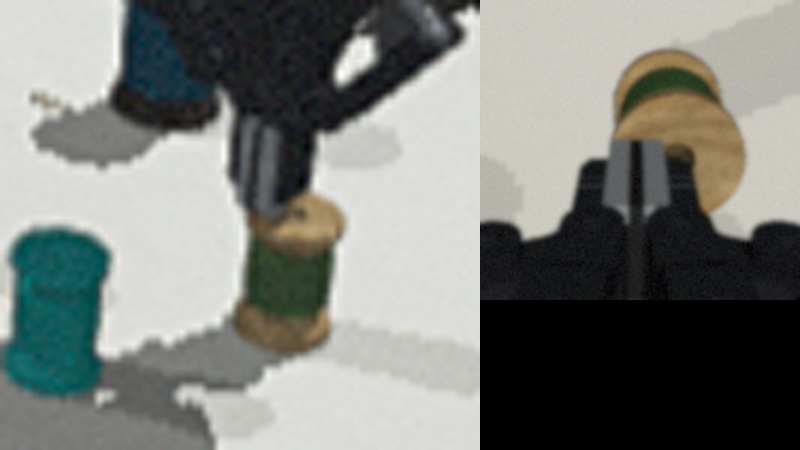

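The spool is nearly upright again. I'll lift straight off, open, look, and check the tool's height against the cameras.

carry_out([
  [-1,0,0,3,0],
  [-1,0,0,5,0],
  [-1,0,0,10,0],
  [-1,0,0,30,0],
  [1,-20,0,40,0],
  [1,-20,0,40,0],
  [1,0,0,0,0],
  [1,0,0,0,0],
])

```text
clock: 4.5
eef_pos: [0.5047, -0.3223, 0.1667]
tool_rot: [3.139, 0.053, 0.005]
contact_force: [-0.2, 0.2, -0.6]
opening: 0.68
finger_force: 0.0
```

```bash
cat > g.py <<'E'
from h import *
from cell import bot
def blob(img,lo,hi,box):
    hs=cv2.cvtColor(img,cv2.COLOR_BGR2HSV);x0,y0,x1,y1=box
    k=cv2.inRange(hs,lo,hi)[y0:y1,x0:x1]
    c=max(cv2.findContours(k,0,2)[0],key=cv2.contourArea);(u,v),r=cv2.minEnclosingCircle(c)
    return np.array([u+x0,v+y0]),r,cv2.contourArea(c)
TAN=((8,70,90),(30,255,255));TQ=((80,100,60),(98,255,255))
E
python3 - <<'E'
from g import *
from scipy.optimize import least_squares
m=bot.camera_model("wrist");s=bot.read_state();a=bot.capture("wrist")[:,:,::-1];t=bot.capture("top")[:,:,::-1];sc=bot.capture("scene")[:,:,::-1]
cv2.imwrite("pics/w5.png",a);cv2.imwrite("pics/t5.png",t);cv2.imwrite("pics/s5.png",sc)
print(s["eef_pos"],m["position"])
for n,i in(("w",a),("t",t),("s",sc)):
  for nm,c in(("tan",TAN),("tq",TQ)):
    k=cv2.inRange(cv2.cvtColor(i,cv2.COLOR_BGR2HSV),*c);N,l,st,ce=cv2.connectedComponentsWithStats(k)
    print(n,nm,[(tuple(map(int,st[j])),tuple(ce[j].round(1))) for j in range(1,N) if st[j,4]>60 and st[j,4]<3000])
E
```

```text
[ 0.50473176 -0.32231628  0.16672462] [ 0.57389663 -0.32052309  0.32077959]
w tan [((246, 119, 37, 39, 1052), (np.float64(263.9), np.float64(138.0))), ((142, 173, 27, 21, 178), (np.float64(158.2), np.float64(180.0))), ((121, 181, 36, 35, 929), (np.float64(138.8), np.float64(198.5))), ((115, 343, 31, 5, 123), (np.float64(129.7), np.float64(345.4))), ((360, 350, 38, 4, 133), (np.float64(378.9), np.float64(351.4)))]
w tq [((206, 192, 35, 44, 1165), (np.float64(223.5), np.float64(214.3)))]
t tan [((477, 30, 34, 32, 244), (np.float64(493.6), np.float64(45.9))), ((414, 118, 98, 27, 859), (np.float64(462.1), np.float64(130.7))), ((184, 150, 29, 68, 603), (np.float64(193.1), np.float64(170.7))), ((203, 162, 11, 13, 62), (np.float64(209.0), np.float64(168.3))), ((210, 186, 6, 15, 71), (np.float64(212.2), np.float64(193.5))), ((360, 187, 13, 13, 104), (np.float64(366.2), np.float64(192.9))), ((188, 198, 30, 42, 478), (np.float64(206.2), np.float64(224.0))), ((315, 213, 13, 12, 113), (np.float64(320.9), np.float64(218.5))), ((431, 297, 81, 4, 145), (np.float64(471.4), np.float64(298.4))), ((0, 
[... 487 characters left out ...]
64(442.6), np.float64(133.0))), ((140, 129, 27, 5, 82), (np.float64(153.3), np.float64(130.9))), ((471, 138, 29, 11, 132), (np.float64(484.0), np.float64(142.9))), ((415, 170, 18, 16, 138), (np.float64(423.5), np.float64(177.3))), ((191, 181, 80, 38, 760), (np.float64(230.6), np.float64(203.0))), ((289, 236, 15, 9, 104), (np.float64(296.4), np.float64(239.9))), ((351, 247, 16, 10, 120), (np.float64(358.6), np.float64(251.1))), ((289, 254, 14, 7, 67), (np.float64(295.3), np.float64(257.5))), ((463, 263, 49, 30, 380), (np.float64(489.1), np.float64(276.7))), ((350, 265, 15, 9, 72), (np.float64(356.8), np.float64(269.7)))]
s tq [((311, 253, 17, 28, 375), (np.float64(318.9), np.float64(266.4)))]
```

View pics/w5.png

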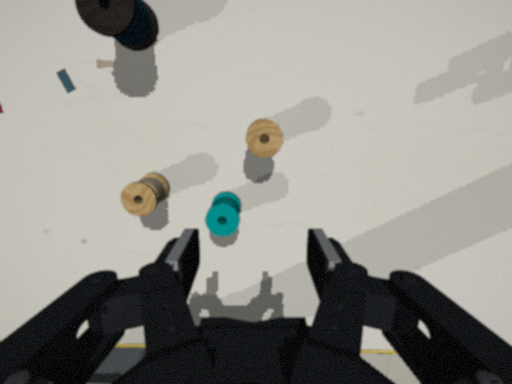

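The green spool stands upright again, with its flange at (264,138) in the wrist view. Now the height check.

```bash
python3 - <<'E'
from g import *
m=bot.camera_model("wrist");t=bot.camera_model("top");s=bot.camera_model("scene")
g=(264.3,138.3);c=(138.5,198);q=(222,220)
for z in(.0,.02,.03,.05):
  print(z,"wrist g,c",ray(m,g,z).round(4)[:2],ray(m,c,z).round(4)[:2],np.linalg.norm(ray(m,g,z)-ray(m,c,z)).round(4))
print("top g,c",ray(t,(366.2,192.9),.05).round(4),ray(t,(320.9,218.5),.05).round(4),np.linalg.norm(ray(t,(366.2,192.9),.05)-ray(t,(320.9,218.5),.05)))
print("scene g,c",ray(s,(358.8,251.3),.05),ray(s,(296.4,240),.05), "z0.06",ray(s,(358.8,251.3),.06))
# fingertip: pads in wrist view, shadow
E
```

```text
0.0 wrist g,c [ 0.5451 -0.3329] [ 0.4699 -0.1866] 0.1645
0.02 wrist g,c [ 0.5469 -0.332 ] [ 0.4764 -0.195 ] 0.1541
0.03 wrist g,c [ 0.5478 -0.3316] [ 0.4797 -0.1992] 0.1489
0.05 wrist g,c [ 0.5496 -0.3307] [ 0.4862 -0.2076] 0.1385
top g,c [ 0.5504 -0.3315  0.05  ] [ 0.4851 -0.2063  0.05  ] 0.14128058436329913
scene g,c [ 0.54704577 -0.33394667  0.05      ] [ 0.48115252 -0.21016898  0.05      ] z0.06 [ 0.5324484 -0.3428467  0.06     ]
```

The wrist camera height is right to within a few mm, so only the fingertip offset differs from what was stated. I'll use contact to find the real tip height: descend round the spool in small steps until the table is felt.

carry_out([
  [1,22,-5,0,0],
  [1,23,-4,0,0],
  [1,0,0,-40,0],
  [1,0,0,-40,0],
  [1,0,0,-40,0],
  [1,0,0,-15,0],
  [1,0,0,-10,0],
  [1,0,0,0,0],
  [1,0,0,0,0],
])

```text
clock: 5.55
eef_pos: [0.5505, -0.3313, 0.0212]
tool_rot: [3.139, 0.055, 0.004]
contact_force: [0.6, -0.2, -0.6]
opening: 1.0
finger_force: 0.0
```

carry_out([
  [1,0,0,-4,0],
  [1,0,0,-4,0],
  [1,0,0,0,0],
])

```text
clock: 5.85
eef_pos: [0.5492, -0.3305, 0.0121]
tool_rot: [3.141, 0.055, 0.001]
contact_force: [-0.6, -0.4, -0.5]
opening: 1.0
finger_force: 0.0
```

carry_out([
  [1,0,0,-3,0],
  [1,0,0,-3,0],
  [1,0,0,0,0],
])

```text
clock: 6.15
eef_pos: [0.5487, -0.3301, 0.0051]
tool_rot: [-3.14, -0.055, 0.001]
contact_force: [-0.2, -0.2, 0.2]
opening: 1.006
finger_force: 0.0
```

carry_out([
  [1,0,0,-3,0],
  [1,0,0,-3,0],
  [1,0,0,0,0],
])

```text
clock: 6.45
eef_pos: [0.5487, -0.3301, -0.001]
tool_rot: [-3.14, -0.055, 0.002]
contact_force: [-1.0, 0.7, -1.1]
opening: 0.999
finger_force: 0.0
```

At -0.001 the tips should be about 19 mm up, well round the body of the spool. Closing now.

carry_out([
  [-1,0,0,0,0],
  [-1,0,0,0,0],
  [-1,0,0,0,0],
  [-1,0,0,0,0],
  [-1,0,0,0,0],
  [-1,0,0,0,0],
], force=30)

```text
clock: 7.05
eef_pos: [0.5494, -0.3306, -0.0]
tool_rot: [3.141, 0.055, 0.001]
contact_force: [0.6, 0.6, 1.9]
opening: 0.417
finger_force: 29.9
```

Held at 35 mm, which is the spool's diameter. Lift and carry to a viewing place short of the pedestal.

carry_out([
  [-1,0,0,5,0],
  [-1,0,0,15,0],
  [-1,0,0,30,0],
  [-1,0,0,40,0],
  [-1,0,0,40,0],
  [-1,0,20,20,0],
  [-1,2,40,10,0],
  [-1,3,40,0,0],
  [-1,3,40,0,0],
  [-1,3,40,0,0],
  [-1,3,40,0,0],
  [-1,3,40,0,0],
])

```text
clock: 8.25
eef_pos: [0.5663, -0.0689, 0.1611]
tool_rot: [3.141, 0.055, 0.002]
contact_force: [0.6, -0.4, -1.1]
opening: 0.415
finger_force: 30.1
```

carry_out([
  [-1,2,40,0,0],
  [-1,2,40,0,0],
  [-1,2,40,0,0],
  [-1,2,40,0,0],
  [-1,0,30,0,0],
  [-1,0,0,0,0],
  [-1,0,0,0,0],
])

```text
clock: 8.95
eef_pos: [0.5741, 0.1201, 0.1606]
tool_rot: [3.141, 0.058, 0.001]
contact_force: [-0.4, -0.0, -0.7]
opening: 0.414
finger_force: 30.2
```

```bash
python3 - <<'E'
from g import *
m=bot.camera_model("wrist");s=bot.read_state();a=bot.capture("wrist")[:,:,::-1]
cv2.imwrite("pics/w6.png",a);np.save("m6.npy",m,allow_pickle=True);print(s["eef_pos"],s["tool_rot"],s["finger_force"],s["opening"])
for n,P in(("ped",(.652,.120,.045)),("knob",(.521,.1153,.084)),("red",(.4944,.1489,.022))):print(n,proj(m,P))
for nm,lo,hi,z in(("tan",(10,60,110),(30,255,255),.045),("blue",(108,130,50),(128,255,255),.084),("red",(0,170,60),(6,255,255),.022),("red2",(174,150,60),(180,255,255),.022),("green",(60,60,20),(88,255,255),.048),("brown",(3,110,40),(18,255,255),.014)):
    k=cv2.inRange(cv2.cvtColor(a,cv2.COLOR_BGR2HSV),lo,hi);N,l,st,ce=cv2.connectedComponentsWithStats(k)
    print(nm,[(st[j].tolist(),ce[j].round(1).tolist(),ray(m,ce[j],z).round(4).tolist()[:2]) for j in range(1,N) if st[j,4]>60])
E
```

```text
[0.57414577 0.12009647 0.16056619] [3.14056022e+00 5.80043648e-02 1.33009527e-03] 30.15528380870819 0.4138253824517142
ped [254.82719727 103.20398929]
knob [254.75499217 252.10094678]
red [224.31193085 246.08370235]
tan [([213, 68, 83, 173, 8711], [254.4, 135.7], [0.6225, 0.1192]), ([250, 163, 10, 10, 82], [254.3, 167.4], [0.592, 0.1182]), ([211, 238, 84, 77, 4748], [251.8, 276.6], [0.4704, 0.1163]), ([501, 243, 11, 17, 104], [506.7, 252.1], [0.51, -0.1551])]
blue []
red []
red2 [([387, 167, 9, 22, 124], [391.1, 177.6], [0.5819, -0.0294])]
green [([230, 145, 49, 37, 1293], [254.1, 161.7], [0.5981, 0.1186])]
brown [([211, 69, 84, 245, 10865], [253.0, 159.6], [0.5946, 0.1195]), ([0, 181, 13, 29, 243], [4.2, 194.6], [0.5448, 0.3968]), ([249, 264, 47, 15, 278], [274.3, 270.2], [0.4603, 0.0886])]
```

View pics/w6.png

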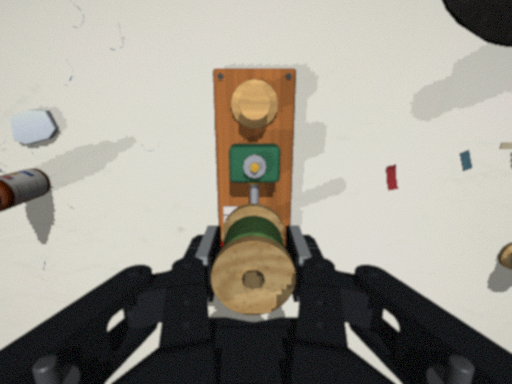

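The wrist view shows the spool held upright at (252,275), the pedestal top at about (254,103), the block at (254,162) and the back edge of the base from (214,69) to (296,69), parallel to the tool. Next I'll measure the pedestal's top disc and the held spool's offset.

```bash
python3 - <<'E'
from g import *
m=np.load("m6.npy",allow_pickle=True).item()
a=cv2.imread("pics/w6.png");h=cv2.cvtColor(a,cv2.COLOR_BGR2HSV)
print("col254",[tuple(h[y,254].tolist()) for y in range(68,150,3)])
print("row103",[tuple(h[103,x].tolist()) for x in range(214,298,3)])
for S in(130,150,165):
  k=((h[...,1]<S)&(h[...,2]>130)).astype(np.uint8);k[:70]=0;k[142:]=0;k[:,:222]=0;k[:,287:]=0
  c=max(cv2.findContours(k,0,2)[0],key=cv2.contourArea);(u,v),r=cv2.minEnclosingCircle(c);print(S,cv2.boundingRect(c),u,v,r,cv2.contourArea(c),ray(m,(u,v),.045))
print("spool top",ray(m,(252.8,275.5),.205),ray(m,(252.8,275.5),.195))
print("block ctr top",ray(m,(254.3,167.4),.06))
g=cv2.GaussianBlur(cv2.cvtColor(a,cv2.COLOR_BGR2GRAY),(3,3),0);print("edges L/R rows",[(y,np.where(h[y,190:320,1]>120)[0][[0,-1]]+190) for y in(75,110,140,200)])
E
```

```text
col254 [(12, 66, 177), (13, 175, 162), (13, 172, 166), (13, 159, 170), (17, 125, 217), (18, 125, 218), (18, 123, 210), (17, 120, 206), (17, 124, 206), (17, 123, 203), (18, 123, 210), (17, 126, 195), (17, 122, 198), (18, 122, 202), (17, 124, 216), (18, 123, 219), (18, 122, 211), (18, 129, 172), (17, 129, 107), (19, 123, 104), (15, 167, 98), (13, 163, 97), (13, 173, 96), (12, 161, 76), (13, 165, 85), (17, 133, 100), (74, 140, 80), (76, 121, 110)]
row103 [(12, 74, 163), (14, 167, 166), (14, 172, 166), (13, 163, 169), (13, 163, 163), (14, 167, 154), (18, 121, 190), (18, 130, 194), (17, 126, 193), (18, 126, 193), (17, 123, 193), (18, 124, 192), (16, 124, 192), (18, 125, 194), (17, 123, 191), (18, 125, 192), (18, 125, 190), (18, 124, 189), (17, 119, 193), (19, 124, 169), (17, 123, 170), (17, 130, 157), (13, 170, 141), (14, 164, 140), (13, 168, 141), (13, 174, 138), (13, 173, 136), (24, 21, 167)]
130 (232, 80, 45, 43) 254.0150604248047 102.90060424804688 23.672142028808594 1432.0 [0.65223906 0.12075805 0.045     ]
150 (231, 78, 48, 45) 254.0 102.5 24.520498275756836 1555.0 [0.65259037 0.12078525 0.045     ]
165 (228, 72, 56, 51) 255.22579956054688 99.7741928100586 28.093935012817383 1667.5 [0.6550188  0.11975046 0.045     ]
spool top [0.5738436  0.11913702 0.205     ] [0.56746621 0.11889377 0.195     ]
block ctr top [0.59487059 0.11839379 0.06      ]
edges L/R rows [(75, array([214, 294])), (110, array([216, 293])), (140, array([217, 291])), (200, array([219, 289]))]
```

Seat: (0.652, 0.1205), and the block position agrees. I'll move over it and come down, slowly near contact.

carry_out([
  [-1,20,0,0,0],
  [-1,30,0,0,0],
  [-1,29,1,0,0],
  [-1,0,0,-25,0],
  [-1,0,0,-25,0],
  [-1,0,0,-20,0],
  [-1,0,0,-10,0],
  [-1,0,0,0,0],
  [-1,0,0,0,0],
])

```text
clock: 9.9
eef_pos: [0.6538, 0.1198, 0.0805]
tool_rot: [-3.141, -0.053, -0.002]
contact_force: [-0.4, 0.7, 0.3]
opening: 0.415
finger_force: 30.1
```

carry_out([
  [-1,0,0,-5,0],
  [-1,0,0,-5,0],
  [-1,0,0,-3,0],
  [-1,0,0,0,0],
  [-1,0,0,0,0],
])

```text
clock: 10.4
eef_pos: [0.6531, 0.1207, 0.0666]
tool_rot: [-3.141, -0.055, 0.0]
contact_force: [0.3, -1.1, -0.7]
opening: 0.413
finger_force: 30.1
```

carry_out([
  [-1,0,0,-4,0],
  [-1,0,0,-4,0],
  [-1,0,0,0,0],
  [-1,0,0,0,0],
])

```text
clock: 10.8
eef_pos: [0.6529, 0.1206, 0.0583]
tool_rot: [3.141, 0.055, -0.001]
contact_force: [-0.9, -0.1, 0.5]
opening: 0.415
finger_force: 30.1
```

carry_out([
  [-1,0,0,-4,0],
  [-1,0,0,-3,0],
  [-1,0,0,0,0],
  [-1,0,0,0,0],
])

```text
clock: 11.2
eef_pos: [0.653, 0.1206, 0.0514]
tool_rot: [3.141, 0.055, -0.001]
contact_force: [0.6, -0.5, 0.0]
opening: 0.413
finger_force: 30.1
```

carry_out([
  [-1,0,0,-2,0],
  [-1,0,0,-2,0],
  [-1,0,0,0,0],
  [-1,0,0,0,0],
])

```text
clock: 11.6
eef_pos: [0.6531, 0.1206, 0.0476]
tool_rot: [3.141, 0.055, -0.0]
contact_force: [-0.2, 1.3, -1.0]
opening: 0.411
finger_force: 30.1
```

carry_out([
  [-1,0,0,-2,0],
  [-1,0,0,-1,0],
  [-1,0,0,0,0],
  [-1,0,0,0,0],
])

```text
clock: 12.0
eef_pos: [0.6533, 0.1206, 0.045]
tool_rot: [-3.141, -0.055, -0.0]
contact_force: [-1.5, -0.5, 1.9]
opening: 0.412
finger_force: 30.3
```

carry_out([
  [-1,0,0,-1,0],
  [-1,0,0,0,0],
  [-1,0,0,0,0],
])

```text
clock: 12.3
eef_pos: [0.6533, 0.1206, 0.045]
tool_rot: [3.141, 0.055, 0.0]
contact_force: [-3.7, -0.6, 6.5]
opening: 0.416
finger_force: 30.7
```

Seated at 0.045. I'll raise 0.5 mm to ease the push, open evenly and go straight up.

carry_out([
  [-1,0,0,0.7,0],
  [-0.1,0,0,0,0],
  [0,0,0,0,0],
  [0.3,0,0,0,0],
  [1,0,0,0,0],
  [1,0,0,0,0],
  [1,0,0,0,0],
  [1,0,0,15,0],
  [1,0,0,35,0],
  [1,0,0,40,0],
  [1,-30,0,20,0],
  [1,-40,0,0,0],
])

```text
clock: 13.5
eef_pos: [0.5883, 0.1211, 0.1611]
tool_rot: [-3.14, -0.054, -0.021]
contact_force: [0.7, 0.9, 0.4]
opening: 0.998
finger_force: 0.0
```

```bash
python3 - <<'E'
from g import *
m=bot.camera_model("wrist");s=bot.read_state();a=bot.capture("wrist")[:,:,::-1];t=bot.capture("top")[:,:,::-1];sc=bot.capture("scene")[:,:,::-1];mt=bot.camera_model("top");ms=bot.camera_model("scene")
for n,i in(("w7",a),("t7",t),("s7",sc)):cv2.imwrite(f"pics/{n}.png",i)
print(s["eef_pos"],s["opening"])
for n,i,M in(("w",a,m),("t",t,mt),("s",sc,ms)):
  p=proj(M,(.652,.1205,.095));print(n,"expected top",p)
  x,y=p.astype(int);b=(max(x-45,0),max(y-45,0),x+45,y+45)
  hs=cv2.cvtColor(i,cv2.COLOR_BGR2HSV)
  for nm,lo,hi in(("tan",(15,60,110),(30,150,255)),("thread",(45,60,15),(72,255,255))):
    k=cv2.inRange(hs,lo,hi)[b[1]:b[3],b[0]:b[2]];N,l,st,ce=cv2.connectedComponentsWithStats(k)
    print(nm,[((st[j,:2]+b[:2]).tolist(),st[j,2:].tolist(),(ce[j]+b[:2]).round(1).tolist(),ray(M,ce[j]+b[:2],.095).round(4)[:2]) for j in range(1,N) if st[j,4]>15])
hs=cv2.cvtColor(a,cv2.COLOR_BGR2HSV)
for nm,lo,hi,z in(("blue",(108,120,40),(128,255,255),.084),("red",(0,180,60),(6,255,255),.022),("red2",(174,150,60),(180,255,255),.022)):
    k=cv2.inRange(hs,lo,hi);N,l,st,ce=cv2.connectedComponentsWithStats(k)
    print(nm,[(st[j].tolist(),ray(m,ce[j],z).round(4).tolist()[:2]) for j in range(1,N) if st[j,4]>20])
E
```

```text
[0.58828846 0.12108736 0.16105325] 0.9984123844763414
w expected top [255.19848241 121.55900893]
tan [([232, 93], [50, 49, 1790], [255.9, 117.4], array([0.6551, 0.12  ]))]
thread [([252, 159], [17, 6, 27], [258.6, 161.7], array([0.6211, 0.1167])), ([231, 160], [13, 6, 23], [237.3, 162.1], array([0.6201, 0.1336]))]
t expected top [196.10877955 157.84059827]
tan []
thread []
s expected top [254.41202557 166.95984363]
tan [([250, 165], [11, 5, 41], [255.1, 167.3], array([0.6516, 0.117 ])), ([250, 186], [12, 9, 63], [255.6, 190.5], array([ 0.5333, -0.0146]))]
thread [([251, 171], [9, 9, 59], [254.7, 175.1], array([0.6071, 0.07  ]))]
blue [([245, 234, 20, 42, 644], [0.5336, 0.1166])]
red [([220, 254, 15, 8, 96], [0.4961, 0.1477])]
red2 [([386, 180, 9, 22, 123], [0.5829, -0.0293])]
```

The spool stands on the pedestal, its top at the expected pixel in the scene (255,167) and in the wrist view. The rider is at about (0.495,0.148) and the knob at (0.522,0.116), so the pull is about 25 mm along the stand. Now move over the knob.

carry_out([
  [1,-20,-2,0,0],
  [1,-22,-2,0,0],
  [1,-20,-1,0,0],
  [1,0,0,0,0],
  [1,0,0,0,0],
  [1,0,0,0,0],
])

```text
clock: 14.25
eef_pos: [0.5231, 0.1157, 0.1552]
tool_rot: [-3.141, -0.055, -0.004]
contact_force: [1.0, 1.0, -0.5]
opening: 1.001
finger_force: 0.0
```

```bash
cat > k.py <<'E'
from g import *
m=bot.camera_model("wrist");s=bot.read_state();a=bot.capture("wrist")[:,:,::-1]
print(s["eef_pos"],s["contact_force"],s["opening"],s["finger_force"])
hs=cv2.cvtColor(a,cv2.COLOR_BGR2HSV)
u=np.array([np.cos(.037),np.sin(.037)])
def bl(i,M,nm,lo,hi,z):
    k=cv2.inRange(cv2.cvtColor(i,cv2.COLOR_BGR2HSV),lo,hi);N,l,st,ce=cv2.connectedComponentsWithStats(k)
    for j in range(1,N):
        p=ray(M,ce[j],z)
        if st[j,4]>8 and abs(p[1]-.12)<.06: print(nm,st[j].tolist(),p.round(4)[:2],"stand x",((p[:2]-[.652,.1205])@u+.07).round(4))
BL=((108,120,40),(128,255,255));RD=((0,180,60),(6,255,255))
E
python3 - <<'E'
from k import *
t=bot.capture("top")[:,:,::-1];mt=bot.camera_model("top");sc=bot.capture("scene")[:,:,::-1];ms=bot.camera_model("scene")
cv2.imwrite("pics/w8.png",a);cv2.imwrite("pics/t8.png",t);cv2.imwrite("pics/s8.png",sc)
bl(a,m,"w red",*RD,.022);bl(a,m,"w blue",*BL,.084);bl(t,mt,"t red",*RD,.022);bl(t,mt,"t blue",*BL,.084);bl(sc,ms,"s red",*RD,.019);bl(sc,ms,"s blue",*BL,.064)
print(proj(m,(.522,.1157,.084)),proj(m,(.522,.1157,.044)))
E
```

```text
[0.52313724 0.11573358 0.15518698] [ 1.03344753  1.02852683 -0.47539879] 1.0008055825395468 0.0
w red [214, 201, 16, 9, 104] [0.4956 0.148 ] stand x -0.0853
w blue [241, 176, 22, 35, 589] [0.5277 0.116 ] stand x -0.0544
s red [206, 200, 4, 3, 9] [0.4949 0.1498] stand x -0.0859
s blue [219, 181, 7, 21, 89] [0.507  0.0983] stand x -0.0757
[251.6214039  199.54895758] [251.78150245 187.40710911]
```

The rider is at stand x ≈ -0.0855, so the pull is about 25.5 mm. The knob is where predicted, so descend and grip.

carry_out([
  [1,-1,0,-30,0],
  [1,0,0,-40,0],
  [1,0,0,-25,0],
  [1,0,0,-12,0],
  [1,0,0,-8,0],
  [1,0,0,0,0],
  [1,0,0,0,0],
])

```text
clock: 15.1
eef_pos: [0.5215, 0.1158, 0.0405]
tool_rot: [-3.141, -0.055, -0.004]
contact_force: [0.4, -0.3, -0.1]
opening: 1.001
finger_force: 0.0
```

carry_out([
  [-1,0,0,0,0],
  [-1,0,0,0,0],
  [-1,0,0,0,0],
  [-1,0,0,0,0],
  [-1,0,0,0,0],
  [-1,0,0,0,0],
  [-1,0,0,0,0],
  [-1,0,0,0,0],
], force=70)

```text
clock: 15.9
eef_pos: [0.5203, 0.1166, 0.0399]
tool_rot: [-3.14, -0.054, -0.0]
contact_force: [-1.5, 4.7, 4.0]
opening: 0.192
finger_force: 68.2
```

Knob gripped (16 to 18 mm). Pull out along the stand's -x.

carry_out([
  [-1,-2,0,0,0],
  [-1,-3,-0.1,0,0],
  [-1,-3,-0.1,0,0],
  [-1,-3,-0.1,0,0],
  [-1,-3,-0.1,0,0],
  [-1,-3,-0.1,0,0],
  [-1,-3,-0.1,0,0],
  [-1,-3,-0.1,0,0],
  [-1,-2,-0.1,0,0],
  [-1,0,0,0,0],
  [-1,0,0,0,0],
  [-1,0,0,0,0],
])

```text
clock: 17.1
eef_pos: [0.4984, 0.1158, 0.0399]
tool_rot: [-3.139, -0.054, -0.011]
contact_force: [5.3, 5.2, -3.1]
opening: 0.193
finger_force: 68.2
```

```bash
python3 - <<'E'
from k import *
t=bot.capture("top")[:,:,::-1];mt=bot.camera_model("top");sc=bot.capture("scene")[:,:,::-1];ms=bot.camera_model("scene")
cv2.imwrite("pics/w9.png",a);cv2.imwrite("pics/s9.png",sc);cv2.imwrite("pics/t9.png",t)
bl(a,m,"w red",*RD,.022);bl(a,m,"w blue",*BL,.084);bl(sc,ms,"s red",*RD,.019);bl(sc,ms,"s blue",*BL,.044)
for n,M in(("w",m),("s",ms)):print(n,"pointer at knob y+.02",proj(M,(.522-.025+0,.1155+.018,.027)).round(1),"red",proj(M,(.495,.148,.022)).round(1),"spool top",proj(M,(.652,.1205,.095)).round(1))
k=cv2.inRange(cv2.cvtColor(sc,cv2.COLOR_BGR2HSV),(15,60,110),(30,150,255))[155:200,240:270];N,l,st,ce=cv2.connectedComponentsWithStats(k);print([(ce[j]+[240,155]).tolist() for j in range(1,N) if st[j,4]>20])
E
```

```text
[0.49841344 0.11582609 0.03994211] [ 5.29984937  5.19587457 -3.09173407] 0.1932213669949636 68.20685505867004
w red [190, 218, 28, 14, 321] [0.4958 0.1476] stand x -0.0851
w blue [233, 210, 40, 81, 2495] [0.5091 0.1152] stand x -0.073
s blue [212, 182, 8, 22, 66] [0.5035 0.1255] stand x -0.0782
w pointer at knob y+.02 [223.8 226.1] red [202.6 225.3] spool top [ 251.  -221.8]
s pointer at knob y+.02 [211.3 200.2] red [207.8 200.4] spool top [254.4 167. ]
[[255.225, 167.325], [255.3709677419355, 190.32258064516128]]
```

The TCP moved 22 mm and the force of 5.3 N agrees. Now I'll find the black pointer in the wrist view beside the rider.

```bash
python3 - <<'E'
from g import *
m=bot.camera_model("wrist")
a=cv2.imread("pics/w9.png");h=cv2.cvtColor(a,cv2.COLOR_BGR2HSV)
for x in(206,210,214,217,220,223,226):print(x,[(y,*h[y,x].tolist()) for y in range(206,246,2)])
for y in(216,220,225,230):print(y,ray(m,(218,y),.027).round(4),ray(m,(204,y),.022).round(4))
E
```

```text
206 [(206, 4, 10, 200), (208, 17, 11, 200), (210, 10, 7, 233), (212, 9, 8, 226), (214, 0, 10, 147), (216, 9, 23, 185), (218, 1, 107, 167), (220, 1, 236, 212), (222, 2, 245, 229), (224, 2, 246, 229), (226, 1, 227, 230), (228, 3, 255, 226), (230, 0, 161, 195), (232, 6, 25, 143), (234, 15, 8, 134), (236, 15, 10, 204), (238, 15, 7, 234), (240, 8, 9, 223), (242, 17, 10, 178), (244, 17, 8, 227)]
210 [(206, 15, 10, 201), (208, 18, 13, 203), (210, 15, 7, 233), (212, 12, 6, 227), (214, 9, 11, 162), (216, 6, 19, 203), (218, 2, 109, 168), (220, 2, 245, 211), (222, 1, 231, 233), (224, 1, 241, 229), (226, 2, 238, 227), (228, 1, 236, 228), (230, 0, 164, 193), (232, 4, 24, 148), (234, 173, 8, 131), (236, 13, 13, 183), (238, 175, 9, 165), (240, 165, 9, 113), (242, 113, 15, 66), (244, 120, 22, 46)]
214 [(206, 9, 9, 201), (208, 13, 12, 199), (210, 12, 5, 233), (212, 13, 8, 233), (214, 13, 8, 220), (216, 8, 20, 209), (218, 0, 101, 171), (220, 1, 238, 211), (222, 2, 239, 232), (224, 1, 235, 230), (226, 3, 254, 227), (228, 1, 243, 226), (230, 1, 162, 195), (232, 12, 20, 162), (234, 12, 9, 147), (236, 105
[... 1181 characters left out ...]
7, 111), (238, 105, 13, 119), (240, 105, 13, 119), (242, 96, 11, 116), (244, 113, 9, 118)]
226 [(206, 12, 134, 168), (208, 11, 131, 165), (210, 12, 123, 159), (212, 11, 115, 148), (214, 11, 114, 143), (216, 9, 103, 141), (218, 11, 101, 146), (220, 9, 104, 110), (222, 10, 40, 38), (224, 90, 20, 65), (226, 150, 2, 112), (228, 130, 6, 121), (230, 114, 11, 119), (232, 105, 9, 120), (234, 107, 15, 120), (236, 113, 8, 121), (238, 114, 10, 123), (240, 95, 13, 121), (242, 90, 2, 118), (244, 90, 6, 119)]
216 [0.5038 0.1372 0.027 ] [0.5016 0.147  0.022 ]
220 [0.5011 0.1372 0.027 ] [0.4988 0.1471 0.022 ]
225 [0.4976 0.1372 0.027 ] [0.4952 0.1471 0.022 ]
230 [0.4942 0.1372 0.027 ] [0.4917 0.1471 0.022 ]
```

The pointer tip is at (222,223.3), so x≈0.499. The rider's top spans rows 219 to 229.5, centred at x≈0.4957. About 3 mm more is needed.

carry_out([
  [-1,-1.5,0,0,0],
  [-1,-1.5,-0.1,0,0],
  [-1,0,0,0,0],
  [-1,0,0,0,0],
  [-1,0,0,0,0],
  [-1,0,0,0,0],
  [-1,0,0,0,0],
  [-1,0,0,0,0],
  [-1,0,0,0,0],
])

```text
clock: 18.15
eef_pos: [0.4955, 0.1157, 0.0399]
tool_rot: [-3.139, -0.054, -0.011]
contact_force: [6.2, 5.2, -3.0]
opening: 0.194
finger_force: 68.2
```

```bash
python3 - <<'E'
from k import *
bl(a,m,"red",*RD,.022)
g=hs[...,2]
for x in(220,222,223):
    c=g[214:232,x].astype(float);w=np.clip(150-c,0,None);y=(w*np.arange(214,232)).sum()/w.sum();print(x,g[212:236:2,x],y,ray(m,(x,y),.027).round(4))
print(bot.read_state()["joint_vel"])
E
```

```text
[0.49554678 0.11571762 0.03993682] [ 6.17041624  5.18279124 -2.98998605] 0.19351997037016536 68.24478775262833
red [189, 214, 29, 14, 327] [0.4958 0.1476] stand x -0.0851
220 [213 212 208 206 172 121 122 151 182 177 177  83] 223.26050420168067 [0.496  0.1358 0.027 ]
222 [215 214 219 217 161  49  32  75 138 141 132  86] 224.148031496063 [0.4955 0.1346 0.027 ]
223 [211 209 211 210 163  47  22  77 135 131 124 108] 224.34978229317852 [0.4953 0.1339 0.027 ]
[1.05251077e-03 7.57683192e-04 6.98105409e-04 5.55489541e-05
 8.95311568e-04 9.92766897e-04]
```

The pointer and rider agree within about 1 mm, and the knob is held steady. One numeric check of the spool, then hand in.

```bash
python3 - <<'E'
from g import *
sc=bot.capture("scene")[:,:,::-1]
k=cv2.inRange(cv2.cvtColor(sc,cv2.COLOR_BGR2HSV),(15,60,110),(30,150,255))[155:200,240:270];N,l,st,ce=cv2.connectedComponentsWithStats(k);print([(ce[j]+[240,155]).round(1).tolist() for j in range(1,N) if st[j,4]>20])
print(bot.job_done())
E
```

```text
[[255.1, 167.3], [255.4, 190.4]]
the job is handed in; nothing more can be done
None
```

The job is handed in: the green spool stands released on the pedestal, and the gripper holds the blue knob about 25 mm out with the pointer within about 1 mm of the red rider; my first grasp knocked the spool into a lean, which I righted before placing it.

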